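# Start up the sanding bench

## Task

Start up the sanding bench in the proper order: first switch on the machine power by pressing down the raised end of the wide rocker on the bench switch box, then press the large round button on the dust extractor's radio remote, and only then push in the disc sander's start button, the low round one beside the mushroom-headed stop, until it stays in. Use only the fingertips: press the remote where it lies and pick nothing up. Work no other switch or button, and leave everything else on the bench where it is.

Things in the scene. Friction and masses are not known exactly. Their poses are not given: they have to be found in the camera images.
- switchbox: Grey surface box, white face, 96 (x) x 156 (y) x 46 mm high, screwed down; origin under its centre, x away from the robot at yaw 0, z up. Two white rockers 64 mm long along x, hinged across the middle 46 mm above the bench: wide machine-power one (60 mm, centre y +28 mm) and narrow lamp one (26 mm, y -42 mm). Off, the near (-x) end stands up, the far one is down. Cable glands on the +x side
- power (a joint): Lean of the wide machine-power rocker: 0 off (near end up) to 0.24 rad on (near end down). An over-centre spring holds it at either end: pressing the raised end takes about 3 to 5 N at the edge, then it snaps over and stays. The pressed end sinks about 6 mm
- power_end (a point): Point on top of the wide rocker at the end to press, which bears a small grey bar, 26 mm from the hinge and 6 mm from the near edge; it stands about 58 mm above the bench when off, 52 mm when on (the box's face is at 46 mm). It moves with the rocker. Pressed straight down here, or up to 6 mm nearer the edge, the rocker goes over
- lamp (a joint): Lean of the narrow lamp rocker, same action (0 off, 0.24 rad on); to be left off
- remote: Black hand-held radio remote of the dust extractor lying loose on the bench, 140 (x) x 56 (y) x 22 mm, about 0.18 kg; origin under its centre, x along its length to the end with the short stub aerial, z up. Large round start button 34 mm from the centre towards the aerial (+x), narrow off bar across the other half at x -36 mm. To be pressed where it lies, not lifted or shoved along
- extract_on_top (a point): Centre of the top of the remote's large round button, 30 mm across, 29 mm above the bench (7 mm proud of the case); pressed straight down
- extract_on (a joint): Travel of that button: 0 up, 0.004 m fully down; a spring with about 1.5 N at first and 4 N at the bottom pushes it up again when let go
- extract_off (a joint): Travel of the remote's narrow off bar (10 x 26 mm, 5.5 mm proud): 0 up, 0.003 m down; not to be pressed
- sander: Grey bench disc sander bolted down; origin under the centre of its base, x away from the robot at yaw 0, y left. Base 300 x 270 mm, 203 mm disc facing the robot, guard top 282 mm high, work table 270 mm wide from x -185 to -60 mm, top at 170 mm with a mitre gauge to 220 mm. A switch console stands at its left (+y), duct behind
- console (a point): Centre of the face of the sander's switch console, at x -170, y +220, z 85 mm of the sander; face 100 x 140 mm, sloping 0.35 rad (20 degrees) down towards the robot: its outward normal is (-0.34, 0, 0.94) in the sander's frame. Start button on its left (+y) half, mushroom stop on its right half. The point itself is not tilted: its axes are the sander's
- start_top (a point): Centre of the top of the sander's start button, 28 mm across, 10 mm proud of the console's face (7 mm proud of its flat 40 mm black bezel), 30 mm left (+y) of the face's centre, about 94 mm above the bench; its z axis is the face's outward normal and the button moves straight against it
- start (a joint): Travel of the start button: 0 out, 0.006 m in. About 4 N to start it; past half way it snaps in and is held in, as a no-volt switch is, and stays in when let go. It is meant to be pressed all the way
- stop_top (a point): Top of the stop button: mushroom head 40 mm across, 26 mm proud of the console's face, 32 mm right (-y) of the face's centre (62 mm from the start button)
- stop (a joint): Travel of the mushroom stop button: 0 out, 0.005 m pressed, spring return with 2.6 N at first; not to be pressed
- blank: Round turned wood blank, 140 mm across, 45 mm thick, lying flat; origin under its centre; bystander
- glue: White glue bottle, 60 mm across, 170 mm tall, standing; origin under its centre; bystander
- sandblock: Cork sanding block, 110 x 66 x 30 mm; origin under its centre; bystander, lies in front of the console
- square: Try square lying flat, dark wood stock 115 mm long, steel blade 150 mm; origin under the stock's centre, blade along +x; bystander, 16 mm high
- spokeshave: Spokeshave, steel body with two black handles, 230 mm long along its y, 28 mm high; origin under its centre; bystander
- mallet: Carpenter's mallet lying on its side, head 75 x 130 x 95 mm, handle 200 mm to its -x; origin under the head; bystander
- chisel: Chisel lying flat, blue handle towards its -x, 280 mm long, 29 mm high; origin under the joint of handle and blade; bystander
- offcut: Offcut of light wood, 150 x 50 x 45 mm; origin under its centre; bystander
Not all that is in view belongs to the job. Leave any purple look-alike of the remote alone. Of the things shaped like the switchbox, the grey one is meant.

How it is judged:
By the outcome, as a careful person would: the job done as asked, in the order asked, and still so for the second after the job is handed in, with the robot touching nothing.
It also fails if it takes over 48 s, if anything falls off the work surface, if the arm or the gripper's body presses on something with over 40 N, if the wrist force passes 120 N, or if a joint passes its speed limit or range.

## Robot

A 6-joint arm with a two-finger parallel gripper is mounted at the origin on the work surface. World frame = base frame: x ahead of the robot, y to its left, z up, the work surface at z = 0. Lengths are in mm, angles in degrees, forces in N, time in s.
With the tool pointing down it reaches from about 375 to 750 mm from the base axis. Payload 9 kg.
Tool frame: the origin (TCP) lies on the centre line of the jaws, within the pads' length; the fingertips stand 11 mm ahead of it and the grasp point (between the pads) lies 8 mm behind it; z points along the fingers, y is the line along which they close (so a half turn about z gives the same grasp; the last joint's range is limited). The gripper opens to 85 mm and grips with 20 to 120 N. Pads are 22 mm wide; open, the fingers measure 114 mm over their backs; the gripper's body (76 mm by 85 mm) begins 54 mm behind the grasp point. The pads swing forward as they close: fully open they stand 13 mm farther back than shut.
Start: joints at [60.98, 5.964, 5.575, 89.605, 0, 77.527], TCP at [170.885, 575.182, 242.331] pointing down, gripper open.
Joint ranges: [-171.21, 171.21], [-48.23, 106.86], [-62.78, 66.21], [-105.2, 120.99], [-86.42, 89.51], [-180, 180]. Speed limits (degrees/s): [127.2, 127.2, 147.25, 180, 180, 180].

## Interface

Orientations are given as [roll, pitch, yaw] about the fixed x, y, z axes, in that order (R = Rz(yaw) Ry(pitch) Rx(roll)).
In Python, from rig import * gives the robot as it stands. The module is installed in compiled form; this text tells all that it offers.
- The arm moves only by the shell command python3 -m creep 'ROWS' [FORCE]. ROWS is JSON, a list of rows, each an object with "rot": the turn, a rotation vector about the tool's x, y, z as a fraction of full scale, a list of three; "linear": the shift along the tool's x, y, z as a fraction of full scale, a list of three; "jaw": the closure, from 0 (fully open) to 1 (shut). In form: [{"rot": [wx, wy, wz], "linear": [tx, ty, tz], "jaw": jaw}, ...]. A call has 1 to 10 rows; each row is the pose to reach, as a shift and turn from the pose commanded when the call began, along the tool's axes at that moment; what a row does not reach only later rows make up. Full scale, the value 1, is 0.25 m for a shift and 30 degrees for a turn. A row lasts 1/10 s, in which the tool goes at most 50 mm and 8.59 degrees, less where a joint would pass 70% of its speed; a pose out of reach is approached as far as the arm can. A call with a number of a shift or a turn outside -1 to 1 is refused whole. A call with a gripper value outside its range is refused whole. The fingers move at their own pace and stop on an object; FORCE is the grip in N (left out, the last holds). Time passes only in rows, so rows that repeat a pose let the fingers close. It gives the time, the measured TCP pose, the force, the opening and the grip force at its end, in the units of the state.
- sense(): the state, without advancing time (a new reading comes with each control period).
- snapshot(name): name is "scene" or "top"; returns a dict with "img" (400x640x3 uint8, blue, green, red), "range_z" (400x640 float32, mm along the optical axis (not along the pixel's ray), 0 where there is no reading), "fx", "fy", "cx", "cy" (pixels), "R" (3x3) and "t" (3): a world point X has camera coordinates R X + t. Camera axes: x right, y down, z forward; pixel columns grow to the right and rows downward; lengths in mm; the calibration is good to about 2 mm. A picture is of the moment at which its call begins.
- close_job(): hands the job in; it is judged then, once.
Trained networks look in the newest picture that a camera, given by its name, has taken for a name from the list of things; names that differ only in an ending like _2 or _b are one class to them, and where a whole thing is asked for, a point or a joint stands for the part that bears it (a point fixed in the world has none). Each returns a list of dicts, best first, with "p" (0 to 1); they miss things now and then, are a little off and sometimes report something else, mostly with a low value. They report only what shows in the picture. A call takes as long as a camera call. They do not tell look-alikes from the thing itself.
- look_for(camera, label): "rect" ([left, top, right, bottom] in pixels, round what is visible of it).
The state is a dict: "t": time; "joint_pos": joint angles; "qvel": joint speeds; "tau": joint torques, N m; "tcp_pos": TCP position; "orientation": TCP orientation; "ft_force": force on the tool from outside, world axes, zero at the start; "wrist_torque": the same for the moment, N m; "width": finger opening in mm; "finger_force": force on a finger pad.
Only numpy, scipy, OpenCV 4.12 (cv2) and the standard library are available. Lean on these libraries where they do the work, as an engineer would, in place of code of your own. Each camera call takes 0.05 s, during which the arm holds its last target. There are 200 camera calls.

## Working session

There is one attempt and no reset: what is moved stays moved. The work goes in short steps, Python scripts to look and compute and a shell command to move; the robot and the scene stay as the last step left them, time stands still between calls to the robot, and variables do not carry over. Pictures are saved under pics/ and viewed, at most 10 in all, crops included, and the job is handed in when it is done.

```bash
mkdir -p pics
cat > h.py <<'E'
from rig import *
import numpy as np, cv2
def world(s,u,v,d=None):
    d=s['range_z'][int(v),int(u)] if d is None else d
    c=np.array([(u-s['cx'])*d/s['fx'],(v-s['cy'])*d/s['fy'],d])
    return np.array(s['R']).T@(c-np.array(s['t']))
def cloud(s):
    v,u=np.mgrid[0:400,0:640];d=s['range_z']
    c=np.stack([(u-s['cx'])*d/s['fx'],(v-s['cy'])*d/s['fy'],d],-1)
    P=(c-np.array(s['t']).ravel())@np.array(s['R']);P[d<=0]=np.nan
    return P
E
python3 - <<'E'
from h import *
import pickle
S={n:snapshot(n) for n in('scene','top')}
pickle.dump(S,open('s.pkl','wb'))
for n in S:
    cv2.imwrite(f'pics/{n}.png',S[n]['img'])
    for l in('switchbox','remote','console','sander','start_top','power_end','extract_on_top','stop_top'):
        print(n,l,[(np.round(r['p'],2),np.round(r['rect']).tolist()) for r in look_for(n,l)][:4])
print(sense())
E
```

```text
scene switchbox [(np.float64(0.9), [362.0, 164.0, 410.0, 196.0]), (np.float64(0.57), [365.0, 122.0, 409.0, 151.0])]
scene remote [(np.float64(0.95), [226.0, 188.0, 249.0, 210.0]), (np.float64(0.59), [218.0, 151.0, 257.0, 174.0])]
scene console []
scene sander []
scene start_top [(np.float64(0.7), [365.0, 163.0, 409.0, 197.0]), (np.float64(0.54), [346.0, 204.0, 355.0, 208.0])]
scene power_end [(np.float64(0.76), [386.0, 120.0, 403.0, 135.0]), (np.float64(0.73), [386.0, 165.0, 402.0, 180.0]), (np.float64(0.71), [241.0, 210.0, 248.0, 210.0]), (np.float64(0.16), [273.0, 160.0, 287.0, 204.0])]
scene extract_on_top [(np.float64(0.64), [390.0, 166.0, 400.0, 184.0]), (np.float64(0.55), [244.0, 155.0, 249.0, 156.0]), (np.float64(0.5), [238.0, 205.0, 251.0, 211.0])]
scene stop_top [(np.float64(0.4), [334.0, 202.0, 341.0, 212.0])]
top switchbox [(np.float64(0.82), [218.0, 206.0, 259.0, 245.0]), (np.float64(0.78), [204.0, 266.0, 250.0, 301.0])]
top remote [(np.float64(0.92), [363.0, 264.0, 404.0, 295.0]), (np.float64(0.74), [375.0, 203.0, 398.0, 244.0])]
top console [(np.float64(0.92), [273.0, 3
[... 426 characters left out ...]
)]
top stop_top []
{'t': 0.9, 'joint_pos': array([6.09797500e+01, 5.96413361e+00, 5.57559030e+00, 8.96050681e+01,
       6.29372702e-04, 7.75269302e+01]), 'qvel': array([ 0.03149986,  0.04498214, -0.0100802 ,  0.01216933, -0.05147687,
       -0.15813268]), 'tau': array([-6.28435919e-05, -5.56743515e+01,  5.03784192e+01,  3.39077478e-04,
       -4.16683069e-04,  1.93050755e-05]), 'tcp_pos': array([170.88515593, 575.18591365, 242.34117151]), 'orientation': array([1.79993626e+02, 7.65301287e-04, 1.63452820e+02]), 'ft_force': array([-1.0173194 ,  0.00181259,  0.42589977]), 'wrist_torque': array([-1.70368511e-02,  1.11773395e-05, -5.44359141e-02]), 'finger_force': 0.0, 'width': 85.18338611085339}
```

Run:
```python
import pickle,cv2
S=pickle.load(open('s.pkl','rb'))
cv2.imwrite('pics/top2.png',cv2.resize(S['top']['img'][170:320,180:440],(780,450),interpolation=cv2.INTER_CUBIC))
```

```text
(no output)
```

View pics/scene.png

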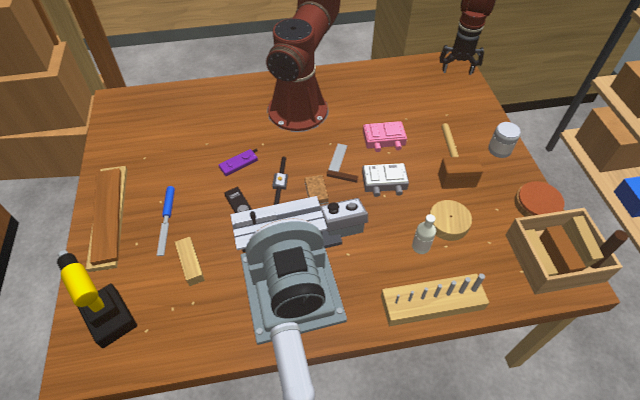

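View pics/top.png

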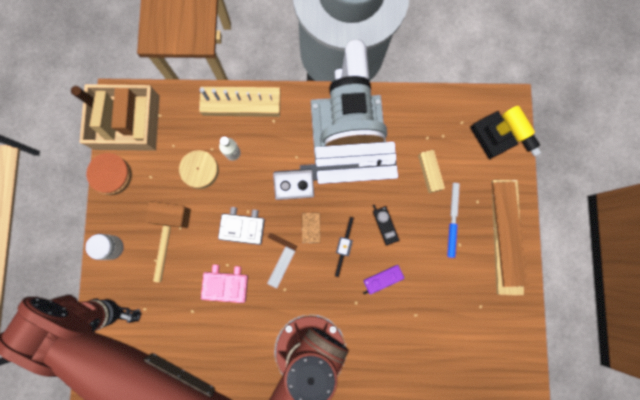

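View pics/top2.png

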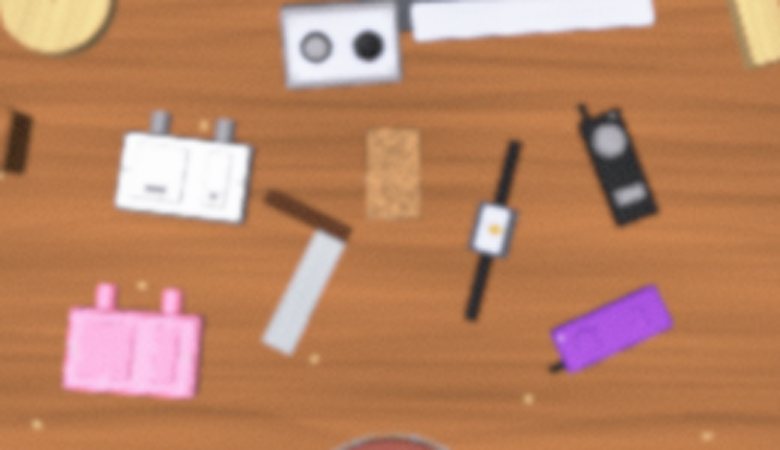

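The scene shot shows the grey switchbox at (386,178) and its pink copy at (386,134). The black remote is at (237,200), with a purple copy at (238,162).

In the top shot:
- **Switchboxes:** grey at (240,228), pink at (224,287). The grey bar of the wide rocker is at about (231.7,232.7).
- **Remotes:** black at (385,225), purple at (383,280). The big button of the black one is at about (383,216.7).
- **Console:** the low start button is at about (285,185) and the dark mushroom at (303,185).

I choose the grey box and the black remote; the close crop confirms both.

Run:
```python
from h import *
import pickle
S=pickle.load(open('s.pkl','rb'));s=S['top'];P=cloud(s)
def plane(s,u,v,z):
    a=world(s,u,v,500.);b=world(s,u,v,1500.);return a+(b-a)*(z-a[2])/(b[2]-a[2])
for n,u,v,z in(('bar',231.7,232.7,58),('ext',383,216.7,29),('start',285.3,185.3,94),('stop',302.7,185,104)):
    print(n,plane(s,u,v,z).round(1),P[int(round(v)),int(round(u))].round(1))
def rect(n,u0,v0,u1,v1,zl,zh):
    q=P[v0:v1,u0:u1].reshape(-1,3);q=q[(q[:,2]>zl)&(q[:,2]<zh)]
    r=cv2.minAreaRect(q[:,:2].astype(np.float32));print(n,len(q),r,q.mean(0).round(1));return q
rect('box',212,205,270,250,38,70)
rect('remote',370,203,402,250,12,40)
q=rect('console',268,165,318,204,50,130)
# both views, console face: plane fit
f=q[(q[:,2]<100)];A=np.c_[f[:,:2],np.ones(len(f))];print('plane',np.linalg.lstsq(A,f[:,2],rcond=None)[0])
# table levels
print('table',P[300,300],P[260,320])
np.set_printoptions(linewidth=200,suppress=True)
print('Z box',P[208:248:2,216:268:3,2].round(0))
print('Z rem',P[203:248:2,372:402:2,2].round(0))
print('Z con',P[168:202:2,272:318:2,2].round(0))
# scene view
s=S['scene'];P=cloud(s)
rect('sc box',358,158,415,200,40,70)
rect('sc rem',222,183,252,213,12,40)
for n in('scene',):
  pass
a=cv2.resize(s['img'][150:240,220:420],(800,360),interpolation=cv2.INTER_CUBIC);cv2.imwrite('pics/sc2.png',a)
```

```text
bar [414.8 287.2  58. ] [413.8 286.3  57. ]
ext [ 482.3 -261.    29. ] [ 480.9 -260.5   31.9]
start [583.4  96.3  94. ] [583.5  97.1  99.4]
stop [583.5  34.3 104. ] [582.8  33.2 108.2]
box 1068 ((444.446044921875, 254.509765625), (155.31216430664062, 119.5200424194336), 84.17314147949219) [431.9 254.3  49.9]
remote 591 ((461.7447814941406, -270.1900634765625), (159.40965270996094, 56.67610168457031), 21.319561004638672) [ 453.4 -271.9   23.1]
console 1109 ((595.3587036132812, 66.97123718261719), (106.50162506103516, 140.25531005859375), 4.4592485427856445) [591.   66.6  88.7]
plane [ 2.73136520e-01  3.23246173e-02 -7.75843993e+01]
table [177.35201727  39.55472554   8.34590064] [321.84456516 -31.87191622  -2.13741279]
Z box [[-5. -5.  1. -5.  2. 28. 33. 22. -7.  4. -0.  9. -1.  0. -0.  7.  3.  0.]
 [-2. -2.  2.  2.  4. 23. 37. 17.  1. -3. -2.  1.  2. 40. 29. -4. -4.  3.]
 [ 3. -7. -5.  5. -4. 32. 31. -3. -0.  3. -4.  1. 19. 32. 25.  2.  0. -1.]
 [ 6.  0. 34. 37. 40. 37. 29. -5.  4.  4.  4.  5. 26. 32. 28.  2. -0. -2.]
 [-5. -3. 40. 49. 51. 48. 48. 47. 34. 46. 39. 38. 32. 27. -1.  2. -
[... 4173 characters left out ...]
79.  74.  80.  73.  79.  71.  79.  76.  72.  75.  74.  66.  74.  67.   4.]
 [ -4.   2.  75.  72.  69.  70.  73.  74.  71.  73.  69.  72.  68.  65.  73.  71.  66.  73.  67.  71.  73.  -4.  -1.]
 [ -1.   4.  70.  71.  73.  68.  68.  64.  67.  65.  70.  -0.   2.   8.  -2.  -2.   3.  -2.   1.   5.  -0.  -4.   1.]
 [ -2.   1.  -3.   1.   6.   2.  -1.  -1.  -2.   1.  -0.  -2.   2.   0.  -4.   1.   3.  -2.   1.   3.   5.  -0.  -1.]]
sc box 797 ((471.9888610839844, 238.59361267089844), (187.38690185546875, 170.89463806152344), 82.8711929321289) [442.1 257.7  50.2]
sc rem 407 ((445.83856201171875, -274.6723937988281), (119.94572448730469, 57.20675277709961), 20.293577194213867) [ 446.2 -275.1   22.5]
```

View pics/sc2.png

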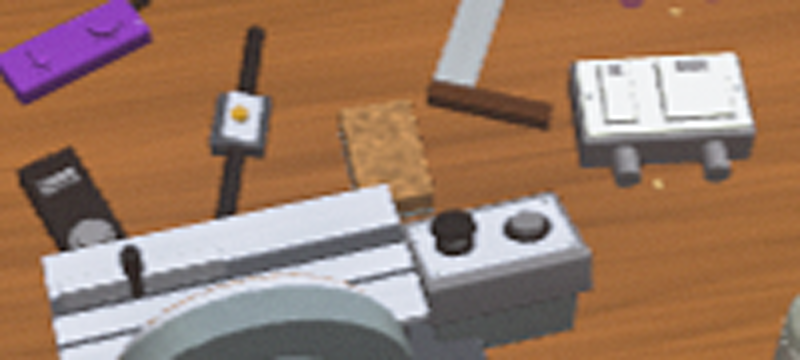

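The scene crop agrees: bar at crop (691,66), start button at (528,226), mushroom at (453,225), and the remote's round button is partly hidden at (92,233). Next I cross-check positions between the two cameras and work out the first move.

```bash
cat >> h.py <<'E'
from scipy.spatial.transform import Rotation as Ro
def down(yaw): return Ro.from_euler('xyz',[180,0,yaw],degrees=True)
def go(pos,R):
    s=sense();R0=Ro.from_euler('xyz',s['orientation'],degrees=True)
    l=R0.inv().apply(np.array(pos)-s['tcp_pos'])/250
    r=np.degrees((R0.inv()*R).as_rotvec())/30
    print('linear',l.round(3),'rot',r.round(3),'t',s['t'],'tcp',s['tcp_pos'].round(1),'F',s['ft_force'].round(1))
E
python3 - <<'E'
from h import *
import pickle
s=pickle.load(open('s.pkl','rb'))['scene']
for n,u,v,z in(('bar',392.4,166.2,58),('start',351.8,206.0,94),('stop',333,204,106)):
    a=world(s,u,v,500.);b=world(s,u,v,1500.);print(n,(a+(b-a)*(z-a[2])/(b[2]-a[2])).round(1))
go([412,287,110],down(174))
E
```

```text
bar [419.3 288.   58. ]
start [590.8  98.7  94. ]
stop [580.6  37.7 106. ]
linear [-1.253 -0.83   0.529] rot [ 0.     0.    -0.352] t 0.9 tcp [170.9 575.2 242.3] F [-1.   0.   0.4]
```

```bash
python3 -m creep '[{"rot":[0,0,-0.25],"linear":[-0.9,-0.6,0],"jaw":1},{"rot":[0,0,-0.35],"linear":[-0.9,-0.6,0],"jaw":1},{"rot":[0,0,-0.35],"linear":[-0.9,-0.6,0],"jaw":1},{"rot":[0,0,-0.35],"linear":[-0.9,-0.6,0],"jaw":1},{"rot":[0,0,-0.35],"linear":[-0.9,-0.6,0],"jaw":1},{"rot":[0,0,-0.35],"linear":[-0.9,-0.6,0],"jaw":1},{"rot":[0,0,-0.35],"linear":[-0.9,-0.6,0],"jaw":1},{"rot":[0,0,-0.35],"linear":[-0.9,-0.6,0],"jaw":1}]' 30
python3 -c "
from h import *
go([412,287,110],down(174))"
```

```text
t: 1.7
tcp_pos: [343.9, 367.4, 242.4]
orientation: [180.0, -0.0, 173.9]
ft_force: [-0.3, 0.2, 0.8]
width: 0.0
finger_force: 0.0
linear [-0.305 -0.291  0.53 ] rot [ 0.001 -0.    -0.004] t 1.7 tcp [343.9 367.4 242.4] F [-0.3  0.2  0.8]
```

```bash
python3 -m creep '[{"rot":[0,0,0],"linear":[-0.305,-0.29,0],"jaw":1},{"rot":[0,0,0],"linear":[-0.305,-0.29,0],"jaw":1},{"rot":[0,0,0],"linear":[-0.305,-0.29,0.3],"jaw":1},{"rot":[0,0,0],"linear":[-0.305,-0.29,0.53],"jaw":1},{"rot":[0,0,0],"linear":[-0.305,-0.29,0.53],"jaw":1},{"rot":[0,0,0],"linear":[-0.305,-0.29,0.53],"jaw":1},{"rot":[0,0,0],"linear":[-0.305,-0.29,0.53],"jaw":1}]'
python3 - <<'E'
from h import *
go([412,287,64],down(174))
s=snapshot('scene');cv2.imwrite('pics/a.png',cv2.resize(s['img'][110:210,340:440],(600,600),interpolation=cv2.INTER_CUBIC))
E
```

```text
t: 2.4
tcp_pos: [411.5, 288.1, 110.7]
orientation: [180.0, -0.0, 174.0]
ft_force: [-0.0, 1.2, 0.2]
width: -0.0
finger_force: 0.0
linear [-0.002 -0.004  0.187] rot [ 0.    -0.     0.001] t 2.4 tcp [411.5 288.1 110.7] F [-0.   1.2  0.2]
```

View pics/a.png

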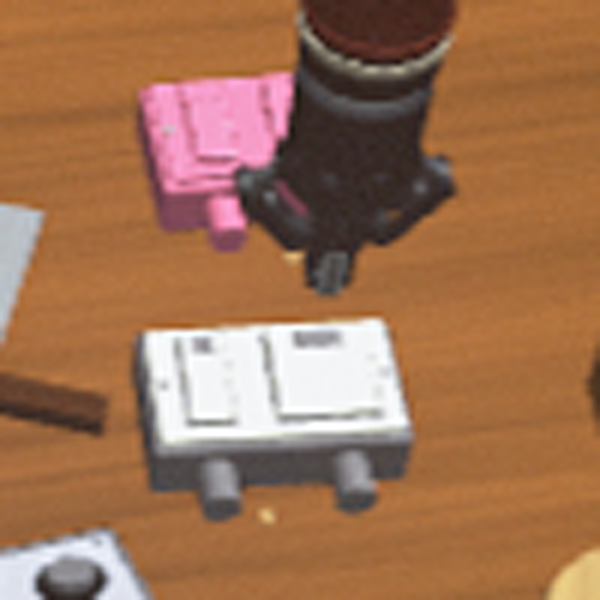

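The closed tip is hovering over the near end of the wide rocker (tip at (330,285), bar at (318,338) in the crop). I go down, watching the force.

```bash
python3 -m creep '[{"rot":[0,0,0],"linear":[0,0,0.1],"jaw":1},{"rot":[0,0,0],"linear":[0,0,0.15],"jaw":1},{"rot":[0,0,0],"linear":[0,0,0.16],"jaw":1},{"rot":[0,0,0],"linear":[0,0,0.17],"jaw":1},{"rot":[0,0,0],"linear":[0,0,0.176],"jaw":1},{"rot":[0,0,0],"linear":[0,0,0.176],"jaw":1}]'
python3 -m creep '[{"rot":[0,0,0],"linear":[0,0,0.006],"jaw":1},{"rot":[0,0,0],"linear":[0,0,0.012],"jaw":1},{"rot":[0,0,0],"linear":[0,0,0.016],"jaw":1},{"rot":[0,0,0],"linear":[0,0,0.016],"jaw":1}]'
```

```text
t: 3.05
tcp_pos: [412.5, 287.4, 66.5]
orientation: [180.0, 0.1, 174.0]
ft_force: [0.3, 0.2, 0.4]
width: -0.2
finger_force: 0.3
t: 3.45
tcp_pos: [412.6, 287.4, 63.7]
orientation: [180.0, 0.1, 174.0]
ft_force: [-6.5, -2.3, 16.0]
width: -0.5
finger_force: 8.5
```

```bash
python3 -m creep '[{"rot":[0,0,0],"linear":[0,0,-0.1],"jaw":1},{"rot":[0,0,0],"linear":[0,0,-0.28],"jaw":1},{"rot":[0,0,0],"linear":[0,0,-0.4],"jaw":1},{"rot":[0,0,0],"linear":[0,0,-0.4],"jaw":1},{"rot":[0,0,0],"linear":[0,0,-0.4],"jaw":1}]'
python3 - <<'E'
from h import *
s=snapshot('scene');cv2.imwrite('pics/b.png',cv2.resize(s['img'][145:205,350:420],(700,600),interpolation=cv2.INTER_CUBIC))
P=cloud(s);q=P
go([482,-261,110],down(190))
import pickle;s0=pickle.load(open('s.pkl','rb'))['scene'];P0=cloud(s0)
# near/far half heights by rocker frame
for P_ in(P0,P):
    a=np.radians(-6);c=np.array([414.8,287.2])+26*np.array([np.cos(a),np.sin(a)])
    d=P_[...,:2]-c;lx=d@[np.cos(a),np.sin(a)];ly=d@[-np.sin(a),np.cos(a)]
    m=lambda lo,hi,y0,y1:np.nanmean(P_[...,2][(lx>lo)&(lx<hi)&(ly>y0)&(ly<y1)&(P_[...,2]>35)&(P_[...,2]<80)])
    print('wide near/far',m(-28,-14,-22,22),m(14,28,-22,22),'lamp',m(-28,-14,-78,-62),m(14,28,-78,-62))
E
```

```text
t: 3.95
tcp_pos: [412.5, 287.3, 162.2]
orientation: [180.0, 0.1, 173.9]
ft_force: [0.5, -0.4, -0.6]
width: -0.1
finger_force: 0.0
linear [-0.51  -2.15   0.205] rot [-0.    -0.001 -0.535] t 4.0 tcp [411.9 287.1 161.1] F [ 0.2 -1.2 -0.2]
wide near/far 58.53710898009593 51.81628806438102 lamp 57.480131768820826 51.658644797190426
wide near/far 53.62070222915442 54.88840612512573 lamp 57.140893654083925 51.12544246991737
```

View pics/b.png

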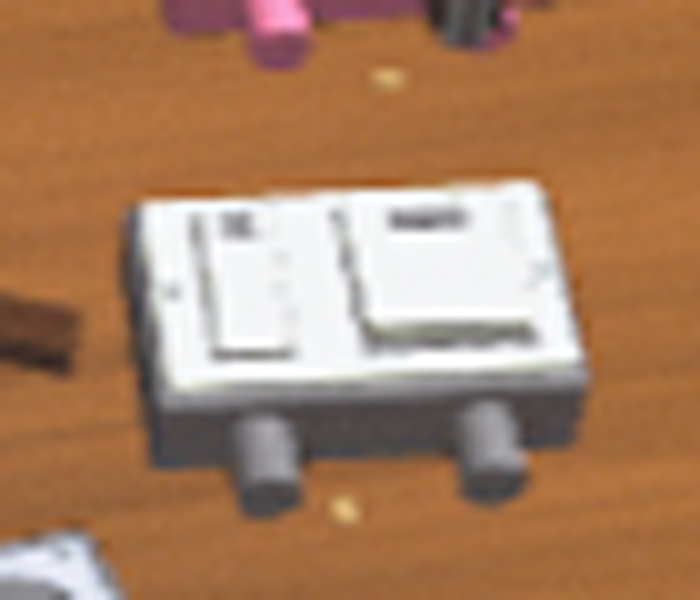

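The rocker has gone over: its far end now stands proud (dark lip at crop (450,335)) and the lamp rocker is unchanged. On to the remote.

```bash
python3 -m creep '[{"rot":[0,0,0],"linear":[-0.25,-1,0],"jaw":1},{"rot":[0,0,0],"linear":[-0.25,-1,0],"jaw":1},{"rot":[0,0,0],"linear":[-0.25,-1,0],"jaw":1},{"rot":[0,0,0],"linear":[-0.25,-1,0],"jaw":1},{"rot":[0,0,0],"linear":[-0.25,-1,0],"jaw":1},{"rot":[0,0,0],"linear":[-0.25,-1,0],"jaw":1},{"rot":[0,0,0],"linear":[-0.25,-1,0],"jaw":1}]'
python3 -m creep '[{"rot":[0,0,0],"linear":[-0.25,-1,0],"jaw":1},{"rot":[0,0,0],"linear":[-0.25,-1,0],"jaw":1},{"rot":[0,0,0],"linear":[-0.25,-1,0],"jaw":1},{"rot":[0,0,0],"linear":[-0.25,-1,0],"jaw":1},{"rot":[0,0,0],"linear":[-0.25,-1,0],"jaw":1},{"rot":[0,0,0],"linear":[-0.25,-1,0],"jaw":1},{"rot":[0,0,0],"linear":[-0.25,-1,0],"jaw":1}]'
python3 - <<'E'
from h import *
import pickle
go([482,-261,90],down(180))
s=snapshot('top');P=cloud(s);P0=cloud(pickle.load(open('s.pkl','rb'))['top'])
for P_ in(P0,P):
    a=np.radians(-6);c=np.array([414.8,287.2])+26*np.array([np.cos(a),np.sin(a)])
    d=P_[...,:2]-c;lx=d@[np.cos(a),np.sin(a)];ly=d@[-np.sin(a),np.cos(a)]
    m=lambda lo,hi,y0,y1:np.nanmean(P_[...,2][(lx>lo)&(lx<hi)&(ly>y0)&(ly<y1)&(P_[...,2]>35)&(P_[...,2]<80)])
    print('wide',[round(m(k-5,k+5,-22,22),1) for k in(-25,-15,0,15,25)],'lamp',m(-28,-14,-78,-62),m(14,28,-78,-62))
E
```

```text
t: 4.7
tcp_pos: [447.3, 30.8, 160.4]
orientation: [180.0, -0.1, 173.8]
ft_force: [-0.2, 0.3, 0.8]
width: 0.2
finger_force: 0.0
t: 5.4
tcp_pos: [483.7, -222.6, 160.6]
orientation: [179.9, -0.1, 173.9]
ft_force: [-0.4, -0.1, -0.2]
width: -0.0
finger_force: 0.0
linear [-0.01  -0.154  0.282] rot [ 0.003 -0.003 -0.202] t 5.4 tcp [ 483.7 -222.6  160.6] F [-0.4 -0.1 -0.2]
wide [np.float64(59.6), np.float64(57.3), np.float64(54.8), np.float64(53.3), np.float64(51.2)] lamp 57.574981153146204 53.8272302072477
wide [np.float64(54.5), np.float64(54.1), np.float64(56.5), np.float64(57.7), np.float64(55.1)] lamp 57.48127419197286 52.21098267595041
```

The rocker's slope has reversed, so it is on. I lower over the remote button in two stages.

```bash
python3 -m creep '[{"rot":[0,0,0],"linear":[-0.01,-0.154,0],"jaw":1},{"rot":[0,0,0],"linear":[-0.01,-0.154,0.1],"jaw":1},{"rot":[0,0,0],"linear":[-0.01,-0.154,0.3],"jaw":1},{"rot":[0,0,0],"linear":[-0.01,-0.154,0.44],"jaw":1},{"rot":[0,0,0],"linear":[-0.01,-0.154,0.46],"jaw":1},{"rot":[0,0,0],"linear":[-0.01,-0.154,0.46],"jaw":1},{"rot":[0,0,0],"linear":[-0.01,-0.154,0.46],"jaw":1}]'
python3 - <<'E'
from h import *
go([482,-261,37],down(174))
s=snapshot('scene')
a=cv2.resize(s['img'][150:230,190:290],(600,480),interpolation=cv2.INTER_CUBIC)
t=snapshot('top');b=cv2.resize(t['img'][190:270,330:430],(600,480),interpolation=cv2.INTER_CUBIC)
cv2.imwrite('pics/c.png',cv2.resize(np.vstack([a,b]),(375,600)))
E
```

```text
t: 6.15
tcp_pos: [483.4, -261.6, 49.2]
orientation: [-179.9, 0.1, 174.0]
ft_force: [0.2, -0.1, 0.8]
width: 0.1
finger_force: 0.0
linear [0.006 0.002 0.049] rot [-0.003  0.005  0.001] t 6.15 tcp [ 483.4 -261.6   49.2] F [ 0.2 -0.1  0.8]
```

View pics/c.png

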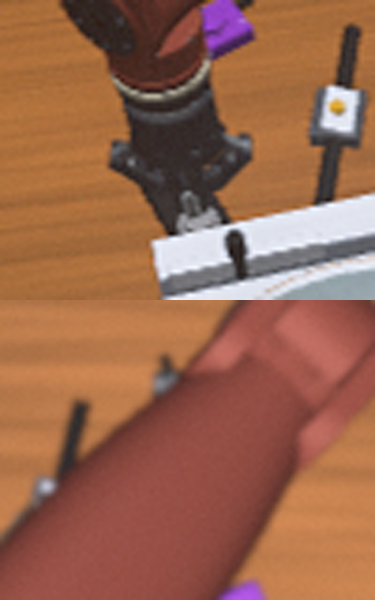

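The tip is directly above the remote's round button (upper part, about (195,215)); the top camera is blocked by the arm. I press now.

```bash
python3 -m creep '[{"rot":[0,0,0],"linear":[0.004,0,0.03],"jaw":1},{"rot":[0,0,0],"linear":[0.004,0,0.042],"jaw":1},{"rot":[0,0,0],"linear":[0.004,0,0.05],"jaw":1},{"rot":[0,0,0],"linear":[0.004,0,0.05],"jaw":1},{"rot":[0,0,0],"linear":[0.004,0,0.05],"jaw":1}]'
```

```text
t: 6.75
tcp_pos: [481.7, -262.2, 35.9]
orientation: [-180.0, 0.1, 173.9]
ft_force: [-2.7, 2.1, 13.6]
width: 0.2
finger_force: 6.8
```

Button bottomed: 13.6 N, tip at 25 mm. I lift off and check that the remote has not moved.

```bash
python3 -m creep '[{"rot":[0,0,0],"linear":[0,0,-0.06],"jaw":1},{"rot":[0,0,0],"linear":[0,0,-0.25],"jaw":1},{"rot":[0,0,0],"linear":[0,0,-0.45],"jaw":1},{"rot":[0,0,0],"linear":[0,0,-0.6],"jaw":1},{"rot":[0,0,0],"linear":[0,0,-0.6],"jaw":1},{"rot":[0,0,0],"linear":[0,0,-0.6],"jaw":1}]'
python3 - <<'E'
from h import *
# sander yaw 4.5, face slope 20: tool z = -normal, tool x ~ -sander x
Rs=Ro.from_euler('z',4.5,degrees=True)
n=Rs.apply([-np.sin(.35),0,np.cos(.35)]);y=Rs.apply([0,1,0])
R=Ro.from_matrix(np.c_[np.cross(y,-n),y,-n]);print(R.as_euler('xyz',degrees=True).round(1),R.as_matrix().round(2))
top=np.array([584,96.5,95]);
print('hover',top+n*61,'press',top+n*(11-6))
go(top+n*61,R)
E
```

```text
t: 7.35
tcp_pos: [481.4, -262.0, 185.3]
orientation: [-179.9, 0.1, 173.9]
ft_force: [-0.2, 0.3, -1.2]
width: 0.1
finger_force: 0.0
[ 180.    20.1 -175.5] [[-0.94 -0.08  0.34]
 [-0.07  1.    0.03]
 [-0.34  0.   -0.94]]
hover [563.14771315  94.85888943 152.30173548] press [582.29079616  96.36548274  99.69686356]
linear [-0.174  1.454  0.131] rot [-0.064 -0.664 -0.348] t 7.35 tcp [ 481.4 -262.   185.3] F [-0.2  0.3 -1.2]
```

```bash
python3 -m creep '[{"rot":[0,0,0],"linear":[0.1,0.95,0],"jaw":1},{"rot":[0,0,0],"linear":[0.1,0.95,0],"jaw":1},{"rot":[0,0,0],"linear":[0.1,0.95,0],"jaw":1},{"rot":[0,0,0],"linear":[0.1,0.95,0],"jaw":1},{"rot":[0,0,0],"linear":[0.1,0.95,0],"jaw":1},{"rot":[0,0,0],"linear":[0.1,0.95,0],"jaw":1},{"rot":[0,0,0],"linear":[0.1,0.95,0],"jaw":1}]'
python3 -m creep '[{"rot":[-0.02,-0.22,-0.12],"linear":[0.05,0.2,0],"jaw":1},{"rot":[-0.04,-0.44,-0.23],"linear":[0.05,0.4,0],"jaw":1},{"rot":[-0.064,-0.664,-0.348],"linear":[0.05,0.48,0],"jaw":1},{"rot":[-0.064,-0.664,-0.348],"linear":[0.05,0.48,0],"jaw":1},{"rot":[-0.064,-0.664,-0.348],"linear":[0.05,0.48,0],"jaw":1},{"rot":[-0.064,-0.664,-0.348],"linear":[0.05,0.48,0],"jaw":1}]'
python3 - <<'E'
from h import *
import pickle
Rs=Ro.from_euler('z',4.5,degrees=True)
n=Rs.apply([-np.sin(.35),0,np.cos(.35)]);y=Rs.apply([0,1,0])
R=Ro.from_matrix(np.c_[np.cross(y,-n),y,-n])
go(np.array([584,96.5,95])+n*36,R)
t=snapshot('top')
for l in('remote','switchbox'): print(l,[(round(r['p'],2),np.round(r['rect'],1).tolist()) for r in look_for('top',l)])
P=cloud(t);q=P[203:250,370:402].reshape(-1,3);q=q[(q[:,2]>12)&(q[:,2]<40)];print(len(q),cv2.minAreaRect(q[:,:2].astype(np.float32)),q.mean(0))
E
```

```text
t: 8.05
tcp_pos: [480.5, -21.9, 182.9]
orientation: [180.0, -0.1, 174.1]
ft_force: [-0.5, -1.3, -0.1]
width: 0.0
finger_force: 0.0
t: 8.65
tcp_pos: [482.0, 96.4, 184.4]
orientation: [179.9, 19.9, -175.7]
ft_force: [0.5, 0.2, -1.2]
width: -0.3
finger_force: 0.0
linear [-0.26  -0.031  0.331] rot [ 0.    -0.005 -0.005] t 8.65 tcp [482.   96.4 184.4] F [ 0.5  0.2 -1.2]
remote [(0.89, [373.0, 202.0, 397.7, 244.1]), (0.71, [360.1, 264.8, 401.3, 294.8])]
switchbox [(0.86, [217.7, 207.7, 260.3, 241.8]), (0.79, [204.1, 266.1, 247.8, 300.6])]
591 ((459.9376220703125, -267.1452941894531), (157.88259887695312, 64.26907348632812), 21.051923751831055) [ 453.33433633 -272.04288937   23.56186533]
```

The remote is where it was. I go to a hover above the start button along its axis.

```bash
python3 -m creep '[{"rot":[0,0,0],"linear":[-0.18,-0.03,0],"jaw":1},{"rot":[0,0,0],"linear":[-0.26,-0.03,0.1],"jaw":1},{"rot":[0,0,0],"linear":[-0.26,-0.03,0.25],"jaw":1},{"rot":[0,0,0],"linear":[-0.26,-0.03,0.33],"jaw":1},{"rot":[0,0,0],"linear":[-0.26,-0.03,0.33],"jaw":1},{"rot":[0,0,0],"linear":[-0.26,-0.03,0.33],"jaw":1}]'
python3 - <<'E'
from h import *
Rs=Ro.from_euler('z',4.5,degrees=True)
n=Rs.apply([-np.sin(.35),0,np.cos(.35)]);y=Rs.apply([0,1,0])
R=Ro.from_matrix(np.c_[np.cross(y,-n),y,-n])
go(np.array([584,96.5,95])+n*11,R)
s=snapshot('scene')
a=cv2.resize(s['img'][160:250,300:400],(660,594),interpolation=cv2.INTER_CUBIC)
# project predicted button top centre, and the tip axis
T=sense();tip=T['tcp_pos']+11*Ro.from_euler('xyz',T['orientation'],degrees=True).as_matrix()[:,2]
for X in(np.array([584,96.5,95]),tip):
    c=np.array(s['R'])@X+np.array(s['t']).ravel();print(X.round(1),(c[0]/c[2]*s['fx']+s['cx']-300)*6.6,(c[1]/c[2]*s['fy']+s['cy']-160)*6.6)
cv2.imwrite('pics/d.png',a)
E
```

```text
t: 9.4
tcp_pos: [571.1, 96.9, 128.9]
orientation: [179.9, 19.9, -175.6]
ft_force: [0.2, 0.1, 0.3]
width: -0.3
finger_force: 0.0
linear [-0.002 -0.006  0.101] rot [ 0.003 -0.005 -0.002] t 9.4 tcp [571.1  96.9 128.9] F [0.2 0.1 0.3]
[584.   96.5  95. ] 334.8329374510464 292.1260643986902
[575.3  97.3 119.8] 335.30899539263385 248.4480228678021
```

View pics/d.png

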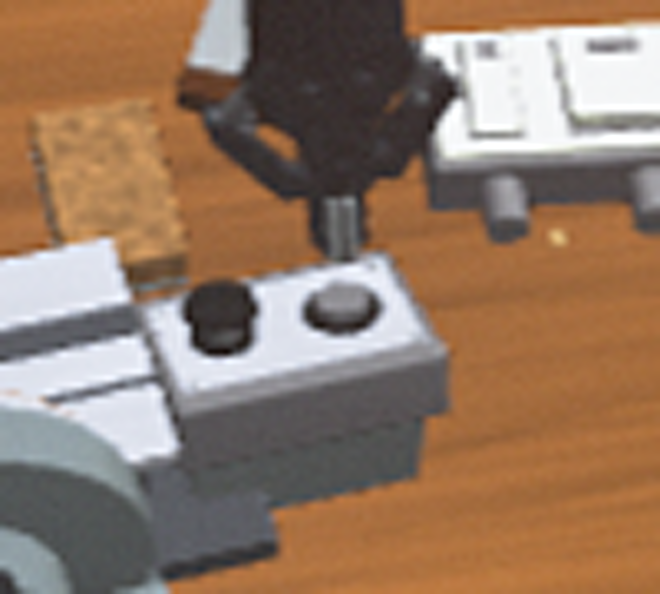

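The tip stands on the start button's axis (button at (343,302), tip at (341,255)), clear of the mushroom at (220,310). I press along the axis.

```bash
python3 -m creep '[{"rot":[0,0,0],"linear":[-0.004,-0.004,0.06],"jaw":1},{"rot":[0,0,0],"linear":[-0.004,-0.004,0.09],"jaw":1},{"rot":[0,0,0],"linear":[-0.004,-0.004,0.105],"jaw":1},{"rot":[0,0,0],"linear":[-0.004,-0.004,0.115],"jaw":1},{"rot":[0,0,0],"linear":[-0.004,-0.004,0.12],"jaw":1},{"rot":[0,0,0],"linear":[-0.004,-0.004,0.12],"jaw":1}]'
python3 -m creep '[{"rot":[0,0,0],"linear":[0,0,0.004],"jaw":1},{"rot":[0,0,0],"linear":[0,0,0.008],"jaw":1},{"rot":[0,0,0],"linear":[0,0,0.008],"jaw":1}]'
```

```text
t: 10.05
tcp_pos: [582.3, 97.4, 101.3]
orientation: [179.9, 20.0, -175.5]
ft_force: [0.4, -0.2, 0.5]
width: -0.3
finger_force: 0.0
t: 10.35
tcp_pos: [583.1, 97.5, 99.8]
orientation: [179.9, 20.0, -175.5]
ft_force: [-3.4, -0.3, 5.2]
width: -0.1
finger_force: 2.8
```

```bash
python3 -m creep '[{"rot":[0,0,0],"linear":[0,0,0.004],"jaw":1},{"rot":[0,0,0],"linear":[0,0,0.008],"jaw":1},{"rot":[0,0,0],"linear":[0,0,0.008],"jaw":1}]'
```

```text
t: 10.65
tcp_pos: [583.3, 97.5, 99.6]
orientation: [180.0, 20.0, -175.5]
ft_force: [-24.7, -2.2, 26.6]
width: -0.2
finger_force: 16.0
```

Hard stop reached. I back straight out and look.

```bash
python3 -m creep '[{"rot":[0,0,0],"linear":[0,0,-0.06],"jaw":1},{"rot":[0,0,0],"linear":[0,0,-0.2],"jaw":1},{"rot":[0,0,0],"linear":[0.15,0,-0.35],"jaw":1},{"rot":[0,0,0],"linear":[0.3,0,-0.45],"jaw":1},{"rot":[0,0,0],"linear":[0.4,0,-0.45],"jaw":1},{"rot":[0,0,0],"linear":[0.4,0,-0.45],"jaw":1},{"rot":[0,0,0],"linear":[0.4,0,-0.45],"jaw":1}]'
python3 - <<'E'
from h import *
import pickle
S0=pickle.load(open('s.pkl','rb'))
s=snapshot('scene');t=snapshot('top')
f=lambda i:cv2.resize(i[190:230,315:375],(390,260),interpolation=cv2.INTER_CUBIC)
g=lambda i:cv2.resize(i[165:205,268:328],(390,260),interpolation=cv2.INTER_CUBIC)
cv2.imwrite('pics/e.png',np.vstack([np.hstack([f(S0['scene']['img']),f(s['img'])]),np.hstack([g(S0['top']['img']),g(t['img'])])]))
for P in(cloud(S0['top']),cloud(t)):
    d=P-np.array([584,96.5,95]);r=np.hypot(d[...,0],d[...,1])
    n=np.array([-.342,-.027,.94]);h=d@n
    st=P-np.array([583,34,108]);rs=np.hypot(st[...,0],st[...,1])
    print('start h',np.nanmedian(h[r<9]),np.nanmean(h[r<9]),'face',np.nanmedian(h[(r>24)&(r<30)]),'stop',np.nanmedian(P[...,2][rs<12]))
print(sense()['t'],sense()['ft_force'])
E
```

```text
t: 11.35
tcp_pos: [456.9, 87.9, 169.1]
orientation: [179.9, 19.7, -175.5]
ft_force: [-0.1, 0.1, 0.6]
width: -0.2
finger_force: 0.0
start h 0.7079710147801926 -0.11650881451871475 face -8.52007240079572 stop 110.70317917984065
start h -6.814962346977698 -5.554212940529089 face -8.716186885875894 stop 110.11813773629459
11.45 [-0.50138386  0.52968465  0.24419991]
```

View pics/e.png

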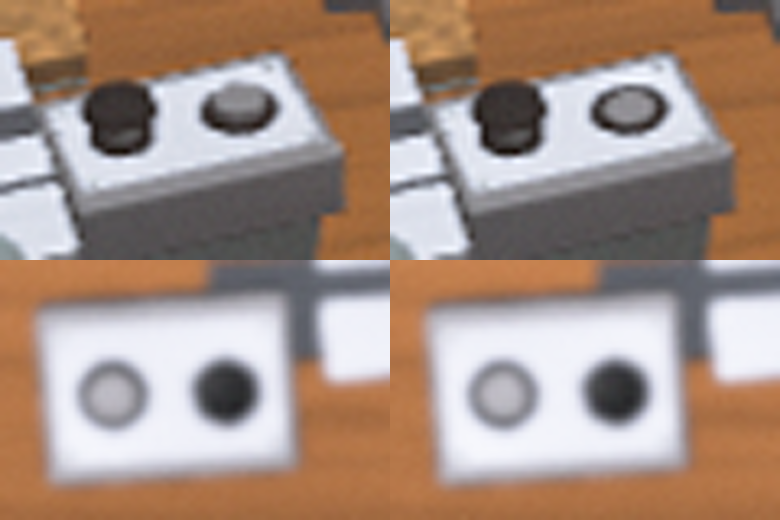

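The after pictures (right) show the start button sunk to its bezel at about (628,108), 6–7 mm lower by depth, and it stays in. The mushroom is unchanged. The arm is clear, so I hand in.

```bash
python3 -c "
from rig import *
print(close_job())"
```

```text
the job is handed in; nothing more can be done
None
```

The sanding bench is started in the order asked (power rocker on, extractor button pressed, sander start button held in) and handed in at about 11.5 s; I saw no other switch or object move, but the hand-in gave no verdict.

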